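Hang the roller head on the tool rail and pin it

TASK

Pull the rail's red locking pin up, then hang the white roller head on the tool rail: enter its trolley at the open, flared end and slide it fully home against the end stop. Then push the red pin fully down so that it locks the trolley there, let go, and keep the head upright and the plaster mould and terracotta bowl nearby undisturbed.

Things in the scene. Friction and masses are not known exactly. Their poses are not given: they have to be found in the camera images.
- rail: Fixed level tool rail on blue posts (+x side, 62-78 mm off its centre line) and a 12 mm base plate (x -30..100, y +-130 mm). Origin on the table under the channel's middle. Aluminium channel along y, y -100..100 mm, top face 162 mm up, 38 mm wide outside, closed on top and sides, 14 mm slot along its underside. Open flared mouth at -y; blue end stop at +y, inner face y = 100 mm.
- rail_mouth (a point): Centre of the rail's open end (outer edge of the flare), rail frame (0, -122, 136) mm; axes as rail, +y leads in. Inside, the channel is 30 mm wide and 22 mm high over its running surface, which is 136 mm above the table (lip underside 132 mm). The flare, 22 mm long, widens it by about 5 mm each way.
- rail_home (a point): Where the centre of the trolley (point hanger_trolley) is when the trolley rests on the running surface against the end stop; rail frame (0, 60, 144) mm; axes as rail.
- pin (a joint): Height of the red locking pin in m: 0 = fully down, 0.030 = fully up; starts at 0 to 0.004. Slides vertically and stays at whatever height it is left (about 3 N friction). Below 0.018 it reaches into the channel and blocks a trolley. With the trolley home it goes down through the trolley's hole to 0; otherwise the trolley's top stops it at 0.012.
- pin_knob (a point): Middle of the red round knob of the pin, 22 mm across and 18 mm high (9 mm above and below this point), on the rail's centre line at rail y = +88 mm. Pin down: the point is 27 mm above the rail's top face. A 16 mm wide, 12 mm high collar lies on the rail under it.
- hanger_grip (a point): Grip point in the hanger's yellow upright fin: 10 mm thick (x), 24 mm wide (y), top 19 mm above this point, free down to 76 mm below. Hanger: loose, 0.25-0.5 kg, stands upright on its head. Its axes: z up, +y end enters the rail first; on the rail parallel to the rail's. Point at (-45, -26, 146) mm from the centre of the head's underside. White head: 68 mm across, 50 mm high.
- hanger_trolley (a point): Centre of the hanger's white-wheeled trolley, 24 mm wide (x), 80 mm long (y), 16 mm high, at (0, 0, 94) mm from the head's underside, i.e. (45, 26, -52) mm from hanger_grip in hanger axes. An 8 mm neck joins it to a yellow arm (top 16 mm below the trolley's underside). The pin's hole, 16 x 16 mm, is centred at y +28 mm.
- mould: Loose white plaster mould, round, 84 mm across, 70 mm high; leave alone. Origin at the centre of its underside.
- bowl: Loose terracotta bowl, 110 mm across, 55 mm high; leave alone. Origin under its centre.

How it is judged:
On the way, in this order (a step that is already met when the one before it is completed fails the run):
1. the pin is pulled up clear of the channel (value of joint pin above 0.0175 m), for 0.1 s.
2. the trolley is home in the rail (y of hanger_trolley in the frame of rail_home above -0.006 m and distance between hanger_trolley and rail_home below 0.01 m), for 0.2 s.
At the end, for the whole second after the job is handed in: The trolley hangs in the rail within 6 mm of the end stop (within 10 mm of its home point in all), upright within 0.15 rad, and the pin is down to within 6 mm of its lowest position (all of step 2 and value of joint pin below 0.006 m and angle between hanger_trolley's own z axis and vertical below 0.15 rad); the robot touches nothing.
It fails at once if the hanger is tipped by more than 35 degrees (angle between hanger_trolley's own z axis and vertical above 0.61 rad).
It fails at once if the mould or the bowl is shifted by more than 30 mm (distance of any of mould, bowl from where it was at the start of the episode above 0.03 m).
It also fails if it takes over 58 s, if anything falls off the work surface, if the arm or the gripper's body presses on something with over 40 N, if the wrist force passes 120 N, or if a joint passes its speed limit or range.

ROBOT

A 6-joint arm with a two-finger parallel gripper is mounted at the origin on the work surface. World frame = base frame: x ahead of the robot, y to its left, z up, the work surface at z = 0. Lengths are in m, angles in rad, forces in N, time in s.
With the tool pointing down it reaches from about 0.375 to 0.825 m from the base axis. Payload 5.5 kg.
Tool frame: the origin (TCP) lies at the centre of the arm's flange, where the gripper is bolted on; the fingertips stand 173 mm ahead of it and the grasp point (between the pads) lies 155 mm ahead of it; x points along the fingers, z is the direction in which the jaws open and shut, and the axes are right-handed (so a half turn about x gives the same grasp; the last joint's range is limited). The gripper opens to 85 mm and grips with 20 to 120 N. Pads are 22 mm wide; open, the fingers measure 114 mm over their backs; the gripper's body (76 mm by 85 mm) begins 54 mm behind the grasp point. The pads swing forward as they close: fully open they stand 13 mm farther back than shut.
Start: joints at [1.318, 0.314, -0.047, 1.21, 0, 1.571], TCP at [0.15, 0.581, 0.405] pointing down, gripper open.
Joint ranges: [-2.67, 2.67], [-0.69, 1.73], [-1.03, 1.25], [-2.08, 2.16], [-1.42, 1.45], [-3.14, 3.14]. Speed limits (rad/s): [2.39, 2.39, 3.01, 3.14, 3.14, 3.14].

INTERFACE

Orientations are given as a rotation vector (axis times angle).
In Python, from rig import sense, get_image, camera_model, job_done gives the robot as it stands.
- The arm moves only by the tool drive_tool, never from a script. Its argument "steps" is a list of rows, each a list of 7 numbers: the turn, a rotation vector about the tool's x, y, z scaled (see below), then the shift along the tool's x, y, z scaled (see below), then the closure, from 0 (fully open) to 1 (shut). In form: [[wx, wy, wz, x, y, z, hand], ...]. A call has 1 to 12 rows; each row is the pose to reach, as a shift and turn from the pose commanded when the call began, along the tool's axes at that moment; what a row does not reach only later rows make up. The controller multiplies each number of a shift by 1000 mm and each number of a turn by 0.5 rad. A row lasts 1/8 s, in which the tool goes at most 62.5 mm and 10.7 degrees, less where a joint would pass 70% of its speed; a pose out of reach is approached as far as the arm can. A call with a number of a shift or a turn outside -1 to 1 is refused whole. A call with a gripper value outside its range is refused whole. The fingers move at their own pace and stop on an object; "newtons" is the grip in N (left out, the last holds). Time passes only in rows, so rows that repeat a pose let the fingers close. It gives the time, the measured TCP pose, the force and the opening at its end, in the units of the state.
- sense(): the state, without advancing time (a new reading comes with each control period).
- get_image(name): name is "scene" or "top"; returns the picture (400x640x3 uint8, red, green, blue); there is no depth.
- camera_model(name): a dict with "camera_matrix" (3x3 intrinsics, pixels), "rvec" (rotation vector, rad) and "tvec" (3), from world to camera coordinates, as OpenCV has them. Camera axes: x right, y down, z forward; pixel columns grow to the right and rows downward; lengths in m; the calibration is good to about 2 mm. A picture is of the moment at which its call begins. camera_model takes no time and is no camera call.
- job_done(): hands the job in, once; it reports no verdict.
The state is a dict: "clock": time; "joint_pos": joint angles; "qvel": joint speeds; "effort": joint torques, N m; "position": TCP position; "orientation": TCP orientation; "wrist_force": force on the tool from outside, world axes, zero at the start; "wrist_torque": the same for the moment, N m; "width": opening from 0.0 (shut) to 1.0 (fully open).
Only numpy, scipy, OpenCV 4.12 (cv2) and the standard library are available. Lean on these libraries where they do the work, as an engineer would, in place of code of your own. Each camera call takes 0.05 s, during which the arm holds its last target.

## Working session

There is one attempt and no reset: what is moved stays moved. The work goes in short steps, Python scripts to look and compute and a tool call to move; the robot and the scene stay as the last step left them, time stands still between calls to the robot, and variables do not carry over. Pictures are saved under pics/ and viewed, and the job is handed in when it is done.

Besides the shell and the picture viewer there is one more tool, called as name(argument=value, ...), one argument or row to a line, values as JSON. drive_tool: Moves the arm, as the interface text tells. Its arguments: {"type":"object","properties":{"steps":{"type":"array"},"newtons":{"type":"number"}},"required":["steps"]}

```bash
mkdir -p pics; python3 - <<'E'
from rig import sense,get_image,camera_model
import cv2,numpy as np
for n in("scene","top"):
    im=get_image(n); cv2.imwrite(f"pics/{n}0.png",im[:,:,::-1])
    m=camera_model(n); R=cv2.Rodrigues(np.array(m["rvec"],float))[0]
    print(n,np.round(m["camera_matrix"],1).tolist(),"cam pos",np.round(-R.T@np.array(m["tvec"]).ravel(),3),np.round(R,3).tolist())
print(sense())
E
```

```text
scene [[366.4, 0.0, 316.6], [0.0, 366.4, 204.8], [0.0, 0.0, 1.0]] cam pos [0.922 0.186 0.817] [[-0.491, 0.871, -0.003], [0.726, 0.408, -0.554], [-0.481, -0.274, -0.833]]
top [[451.8, 0.0, 311.7], [0.0, 451.8, 199.4], [0.0, 0.0, 1.0]] cam pos [ 0.354 -0.052  0.998] [[-0.03, -0.999, -0.018], [-0.988, 0.032, -0.154], [0.155, 0.013, -0.988]]
{'clock': 0.1, 'joint_pos': array([ 1.31799672e+00,  3.14115468e-01, -4.79886137e-02,  1.21020590e+00,
        3.22416446e-06,  1.57079543e+00]), 'qvel': array([ 0.00119249, -0.00209591,  0.00193342,  0.00141841,  0.00073733,
       -0.00028363]), 'effort': array([ 7.77869263e-04, -5.40763521e+01,  3.40542233e+01,  1.12233081e-02,
        2.74685260e-05,  4.95603686e-06]), 'position': array([0.15000274, 0.5806738 , 0.40394029]), 'orientation': array([-1.02192971,  1.3194714 ,  1.02038828]), 'wrist_force': array([0.13162633, 0.68945972, 0.08207774]), 'wrist_torque': array([-0.00414099,  0.00109661, -0.03773274]), 'width': 1.0011640897801142}
```

View pics/scene0.png

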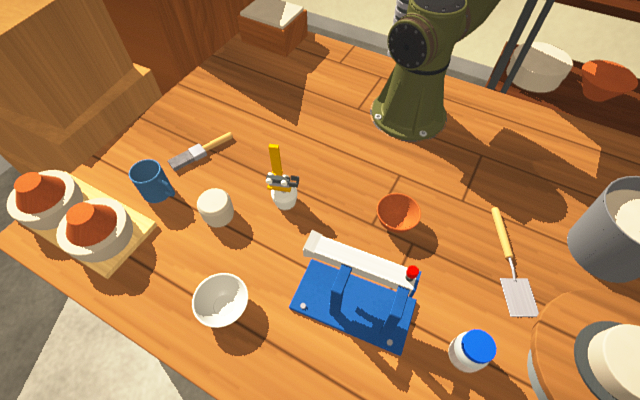

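View pics/top0.png

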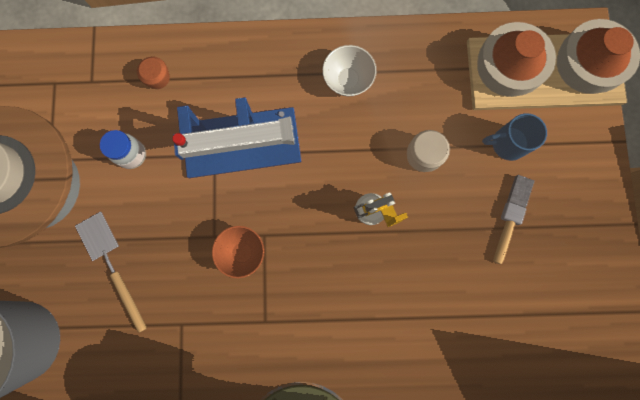

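The scene picture shows the rail with its red knob at (412,271), the mouth at about (312,243), the hanger at (283,190), the mould at (215,208) and the bowl at (399,212). In the top picture the knob is at (179,140), the mouth at (290,130), the hanger at (375,208), the mould at (428,152) and the bowl at (238,252). I'll zoom in next.

```bash
python3 - <<'E'
import cv2
t=cv2.imread("pics/top0.png"); s=cv2.imread("pics/scene0.png")
def crop(im,x,y,w,h,k,n): cv2.imwrite(n,cv2.resize(im[y:y+h,x:x+w],None,fx=k,fy=k,interpolation=cv2.INTER_CUBIC))
crop(t,165,90,150,100,5,"pics/t_rail.png")
crop(t,330,160,110,90,6,"pics/t_hang.png")
crop(s,285,220,150,140,4,"pics/s_rail.png")
crop(s,240,130,80,90,6,"pics/s_hang.png")
E
```

```text
(no output)
```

View pics/t_rail.png

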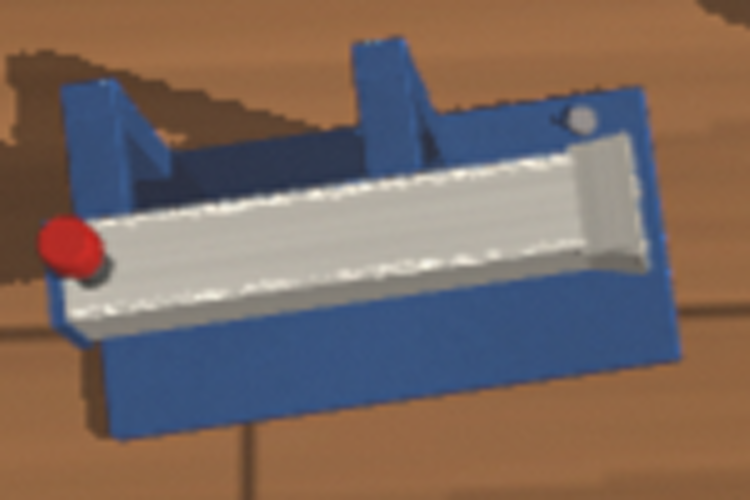

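View pics/t_hang.png

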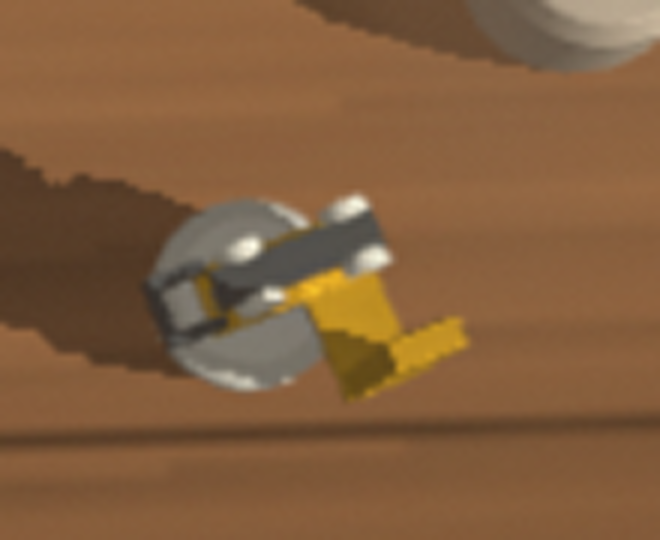

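View pics/s_rail.png

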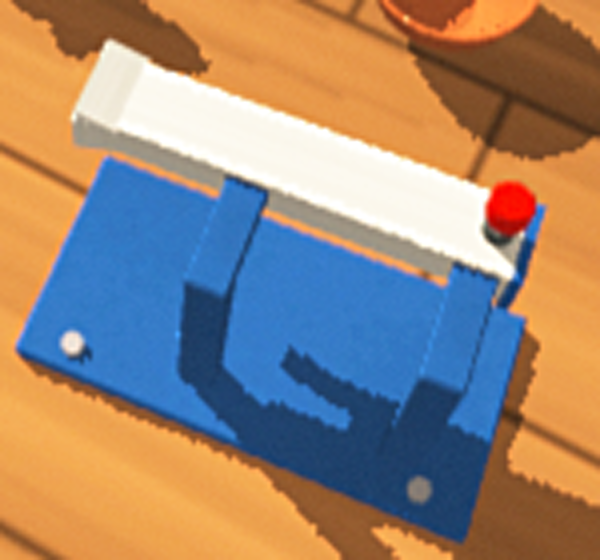

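View pics/s_hang.png

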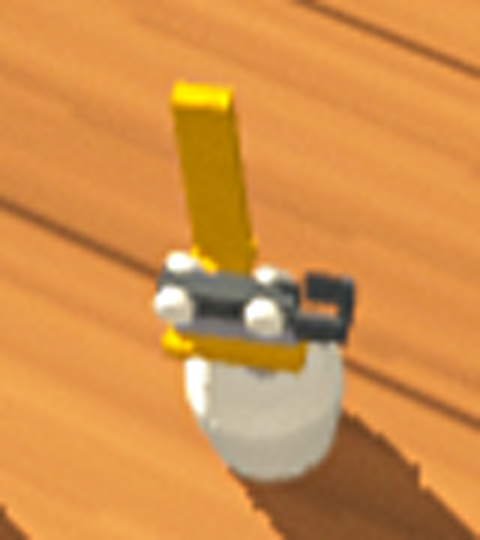

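```bash
cat > h.py <<'E'
import numpy as np,cv2
from rig import camera_model
M={n:camera_model(n) for n in("scene","top")}
def cam(n):
    m=M[n];R=cv2.Rodrigues(np.array(m["rvec"],float).ravel())[0];t=np.array(m["tvec"],float).ravel();return np.array(m["camera_matrix"]),R,t
def ray(n,p):
    K,R,t=cam(n);d=R.T@np.linalg.solve(K,[p[0],p[1],1.]);return -R.T@t,d/np.linalg.norm(d)
def onz(n,p,z):
    c,d=ray(n,p);return c+d*(z-c[2])/d[2]
def tri(p,q):
    P=[ (lambda K,R,t:K@np.c_[R,t])(*cam(n)) for n in("scene","top")]
    X=cv2.triangulatePoints(P[0],P[1],np.array(p,float).reshape(2,1),np.array(q,float).reshape(2,1)).ravel();X=X[:3]/X[3]
    e=[np.linalg.norm(proj(n,X)-x) for n,x in(("scene",p),("top",q))]
    return X,e
def proj(n,X):
    K,R,t=cam(n);x=K@(R@X+t);return x[:2]/x[2]
def un(p,k,ox,oy): return np.array([(p[0]+.5)/k-.5+ox,(p[1]+.5)/k-.5+oy])
E
python3 - <<'E'
from h import *
np.set_printoptions(precision=4,suppress=True)
s=cv2.imread("pics/scene0.png");t=cv2.imread("pics/top0.png")
def red(im,x0,y0,x1,y1):
    b,g,r=[im[:,:,i].astype(int) for i in range(3)]
    m=((r>120)&(g<60)&(b<60)).astype(np.uint8); w=np.zeros_like(m);w[y0:y1,x0:x1]=m[y0:y1,x0:x1]
    M_=cv2.moments(w,True);return M_["m10"]/M_["m00"],M_["m01"]/M_["m00"],M_["m00"]
a=red(s,395,250,435,300);b=red(t,165,125,195,160);print("knob",a,b,tri(a[:2],b[:2]))
S=lambda x,y:un((x,y),4,285,220); T=lambda x,y:un((x,y),5,165,90)
# base corners
for nm,p,q in(("base -x? A",S(108,158),T(680,358)),("B",S(18,347),T(640,88)),):
    print(nm,tri(p,q))
for nm,p,q in(("flareA",S(108,40),T(650,252)),("flareB",S(75,115),T(628,132))): print(nm,tri(p,q))
for nm,l in(("top -x edge",[T(70,318),T(580,245)]),("top +x edge",[T(110,218),T(570,155)])):
    A,B=[onz("top",p,.162) for p in l];d=A-B;print(nm,A,B,"yaw",np.degrees(np.arctan2(-d[0],d[1])))
for nm,l in(("sc -x edge",[S(150,60),S(480,187)]),("sc +x edge",[S(122,130),S(505,275)])):
    B,A=[onz("scene",p,.162) for p in l];d=A-B;print(nm,A,B,"yaw",np.degrees(np.arctan2(-d[0],d[1])))
A,B=onz("top",T(680,358),.012),onz("top",T(120,437),.012);d=B-A;print("base -x edge",A,B,"yaw",np.degrees(np.arctan2(-d[0],d[1])),np.linalg.norm(d))
A,B=onz("scene",S(18,347),.012),onz("scene",S(465,540),.012);d=B-A;print("base +x edge",A,B,"yaw",np.degrees(np.arctan2(-d[0],d[1])),np.linalg.norm(d))
# hanger
H=lambda x,y:un((x,y),6,330,160);G=lambda x,y:un((x,y),6,240,130)
print("fin top",tri(G(203,97),H(429,347)))
A,B=onz("top",H(464,331),.165),onz("top",H(391,364),.165);d=B-A;print("fin yaw",np.degrees(np.arctan2(-d[0],d[1])),np.linalg.norm(d))
# wheels
W=[("w",G(182,262),H(372,258)),("w2",G(175,302),H(350,207)),("w3",G(272,280),H(268,296)),("w4",G(266,312),H(243,248))]
X=[]
for nm,p,q in W: x,e=tri(p,q);X.append(x);print(nm,x,e)
for i,j in((2,0),(3,1)): d=X[i]-X[j];print("wheel yaw",np.degrees(np.arctan2(-d[0],d[1])),np.linalg.norm(d))
print("wheel mean",np.mean(X,0))
E
```

```text
knob (412.21487603305786, 271.60330578512395, 121.0) (178.51818181818183, 138.78181818181818, 110.0) (array([0.6022, 0.2042, 0.1902]), [np.float64(0.5570645914083309), np.float64(0.36328271219525576)])
base -x? A (array([ 0.5967, -0.0147,  0.0053]), [np.float64(0.6444231232215977), np.float64(0.4545721872242967)])
B (array([0.7231, 0.0001, 0.0096]), [np.float64(0.6473238733174022), np.float64(0.41481936773273503)])
flareA (array([ 0.601 , -0.0099,  0.1596]), [np.float64(0.785848739953123), np.float64(0.5543449290762915)])
flareB (array([ 0.648 , -0.0024,  0.163 ]), [np.float64(1.0904425150585486), np.float64(0.7374633049641013)])
top -x edge [0.5825 0.2118 0.162 ] [0.6045 0.0158 0.162 ] yaw 6.409609359077741
top +x edge [0.6216 0.197  0.162 ] [0.6405 0.019  0.162 ] yaw 6.056771491977818
sc -x edge [0.5843 0.1892 0.162 ] [0.6013 0.0168 0.162 ] yaw 5.6141217793282845
sc +x edge [0.62  0.216 0.162] [0.6425 0.0238 0.162 ] yaw 6.673822334047945
base -x edge [ 0.5955 -0.0159  0.012 ] [0.5678 0.2357 0.012 ] yaw 6.2779528537248686 0.2531656018054929
base +x edge [0.7232 0.002  0.012 ] [0.6958 0.2572 0.012 ] yaw 6.1310375929634935 0.2567436222880592
fin top (array([ 0.4453, -0.2046,  0.161 ]), [np.float64(0.4089365949993549), np.float64(0.34789393589511425)])
fin yaw 22.42536500778135 0.02489969544124827
w [ 0.4824 -0.1985  0.0996] [np.float64(0.52013739653522), np.float64(0.424607812451614)]
w2 [ 0.5    -0.192   0.0968] [np.float64(0.9610201503792916), np.float64(0.7722943455049665)]
w3 [ 0.4708 -0.163   0.097 ] [np.float64(0.8968672589178702), np.float64(0.7292784111592241)]
w4 [ 0.4871 -0.1554  0.0987] [np.float64(0.85302928288269), np.float64(0.6843548884163168)]
wheel yaw 18.074670262916825 0.037472932557748785
wheel yaw 19.441392307520747 0.03888248537152201
wheel mean [ 0.4851 -0.1772  0.098 ]
```

```bash
cat >> h.py <<'E'
from scipy.spatial.transform import Rotation as Ro
def rel(tgt_grasp,yaw_jaw,cur=None,tool_z_sign=1,L=.155):
    """shift (m) & turn units in current tool axes to bring grasp point to tgt with tool down, jaws along yaw"""
    from rig import sense
    s=sense() if cur is None else cur
    R0=Ro.from_rotvec(s["orientation"]).as_matrix();p0=np.array(s["position"])
    best=None
    for sg in(1,-1):
        z=sg*np.array([np.cos(yaw_jaw),np.sin(yaw_jaw),0]);x=np.array([0,0,-1.]);R=np.c_[x,np.cross(z,x),z]
        w=Ro.from_matrix(R0.T@R).as_rotvec()
        if best is None or np.linalg.norm(w)<np.linalg.norm(best[0]): best=(w,R)
    w,R=best
    d=R0.T@(np.array(tgt_grasp)-L*R[:,0]-p0)
    return np.r_[w/.5,d]
E
python3 - <<'E'
from h import *
from rig import sense
np.set_printoptions(precision=4,suppress=True)
s=sense();print(Ro.from_rotvec(s["orientation"]).as_matrix())
H=lambda x,y:un((x,y),6,330,160);G=lambda x,y:un((x,y),6,240,130)
f=np.array([.4453,-.2046])
for c in((250,293),(252,290)):
    h=onz("top",H(*c),.05)[:2];d=h-f;print(h,np.linalg.norm(d),np.degrees(np.arctan2(d[1],d[0]))-30.02)
# trolley long axis: dark body side lines in top at z~.102
for a,b in(((375,208),(215,270)),((388,240),(235,305)),((380,224),(222,288)),((385,262),(162,350)),((345,197),(150,283))):
    A,B=onz("top",H(*a),.1),onz("top",H(*b),.1);d=B-A;print("yaw",np.degrees(np.arctan2(-d[0],d[1])))
for r in((.602,.204,.25),(.602,.204,.192)): print(rel(r,np.radians(6.2)))
# jaws yaw alternatives
print(rel((.4453,-.2046,.25),np.radians(20)))
E
```

```text
[[-0.0004 -0.9682  0.2501]
 [-0.0015  0.2501  0.9682]
 [-1.      0.     -0.0015]]
[ 0.4788 -0.1639] 0.05270841358214041 20.475427580201742
[ 0.4799 -0.1647] 0.052803978904140875 19.08108682480888
yaw 19.445189800518865
yaw 21.24050529871181
yaw 20.296501159214717
yaw 19.752318052295017
yaw 22.069857799278548
[ 2.4196 -0.0027  0.0018 -0.0007 -0.5318 -0.2517]
[ 2.4196 -0.0027  0.0018  0.0573 -0.5318 -0.2516]
[ 1.9379 -0.0028  0.0015 -0.     -0.4823 -0.6865]
```

drive_tool(
  steps=[
    [0.35, 0, 0, 0, -0.06, -0.03, 0],
    [0.7, 0, 0, 0, -0.115, -0.055, 0],
    [1, 0, 0, 0, -0.17, -0.08, 0],
    [1, 0, 0, 0, -0.225, -0.105, 0],
    [1, 0, 0, 0, -0.27, -0.13, 0],
    [1, 0, 0, 0, -0.27, -0.13, 0],
  ],
)

```text
clock: 0.85
position: [0.381, 0.3851, 0.4043]
orientation: [-0.636, 1.476, 0.634]
wrist_force: [0.1, 0.4, 0.3]
width: 1.002
```

```bash
python3 - <<'E'
from h import *
np.set_printoptions(precision=4,suppress=True)
print(rel((.602,.204,.25),np.radians(6.2)))
E
```

```text
[ 1.4089 -0.0011  0.0018 -0.0005 -0.285   0.0204]
```

drive_tool(
  steps=[
    [0.35, 0, 0, 0, -0.06, 0.004, 0],
    [0.7, 0, 0, 0, -0.12, 0.008, 0],
    [1, 0, 0, 0, -0.18, 0.012, 0],
    [1, 0, 0, 0, -0.24, 0.016, 0],
    [1, 0, 0, 0, -0.285, 0.02, 0],
    [1, 0, 0, 0, -0.285, 0.02, 0],
  ],
)

```text
clock: 1.6
position: [0.6022, 0.2061, 0.4036]
orientation: [-0.247, 1.557, 0.247]
wrist_force: [-0.4, 0.6, -0.3]
width: 1.002
```

```bash
python3 - <<'E'
from h import *
np.set_printoptions(precision=4,suppress=True)
print(rel((.602,.204,.25),np.radians(6.2)))
E
```

```text
[ 0.4136 -0.0015  0.0003 -0.0014 -0.0019 -0.0009]
```

drive_tool(
  steps=[
    [0.35, 0, 0, 0, -0.002, -0.001, 0],
    [0.41, 0, 0, 0.02, -0.002, -0.001, 0],
    [0.41, 0, 0, 0.04, -0.002, -0.001, 0],
    [0.41, 0, 0, 0.055, -0.002, -0.001, 0],
    [0.41, 0, 0, 0.057, -0.002, -0.001, 0],
    [0.41, 0, 0, 0.057, -0.002, -0.001, 0],
  ],
)

```text
clock: 2.35
position: [0.6002, 0.2056, 0.3481]
orientation: [-0.089, 1.569, 0.089]
wrist_force: [-0.3, 0.1, -0.6]
width: 0.998
```

```bash
cat >> h.py <<'E'
def snap(tag,sc=(240,130,240,180),tp=None,k=3):
    from rig import get_image
    for n,c in(("scene",sc),("top",tp)):
        if c is None: continue
        im=get_image(n)[:,:,::-1]; cv2.imwrite(f"pics/{tag}_{n}_full.png",im)
        x,y,w,h=c; cv2.imwrite(f"pics/{tag}_{n}.png",cv2.resize(im[y:y+h,x:x+w],None,fx=k,fy=k,interpolation=cv2.INTER_CUBIC))
E
python3 - <<'E'
from h import *
np.set_printoptions(precision=4,suppress=True)
print(rel((.602,.204,.192),np.radians(6.2)))
snap("k1",(280,170,200,180),(130,60,200,130),3)
E
```

```text
[ 0.0108  0.0005 -0.0004  0.0011 -0.0018  0.0016]
```

View pics/k1_scene.png

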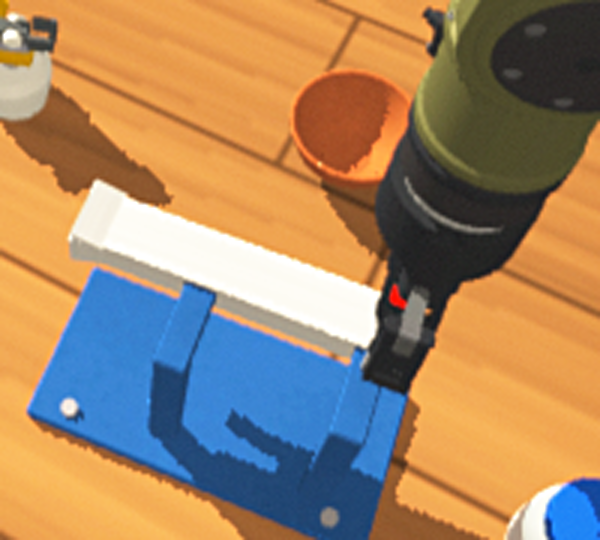

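View pics/k1_top.png

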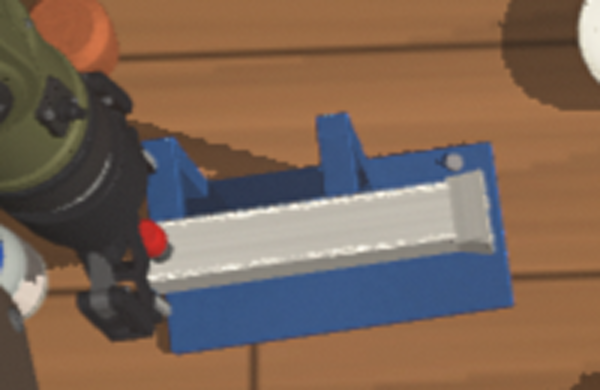

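The knob sits between the open fingers: red at (398,295) in the scene crop and (152,238) in the top crop. I'll close on it.

drive_tool(
  steps=[
    [0, 0, 0, 0, -0.002, 0.001, 0.3],
    [0, 0, 0, 0, -0.002, 0.001, 0.6],
    [0, 0, 0, 0, -0.002, 0.001, 0.9],
    [0, 0, 0, 0, -0.002, 0.001, 1],
    [0, 0, 0, 0, -0.002, 0.001, 1],
    [0, 0, 0, 0, -0.002, 0.001, 1],
    [0, 0, 0, 0, -0.002, 0.001, 1],
    [0, 0, 0, 0, -0.002, 0.001, 1],
  ],
  newtons=50,
)

```text
clock: 3.45
position: [0.6017, 0.2032, 0.3478]
orientation: [-0.089, 1.568, 0.089]
wrist_force: [1.3, -1.3, 1.3]
width: 0.234
```

drive_tool(
  steps=[
    [0, 0, 0, -0.005, 0, 0, 1],
    [0, 0, 0, -0.01, 0, 0, 1],
    [0, 0, 0, -0.015, 0, 0, 1],
    [0, 0, 0, -0.02, 0, 0, 1],
    [0, 0, 0, -0.025, 0, 0, 1],
    [0, 0, 0, -0.028, 0, 0, 1],
    [0, 0, 0, -0.028, 0, 0, 1],
    [0, 0, 0, -0.028, 0, 0, 1],
  ],
)

```text
clock: 4.45
position: [0.6016, 0.2031, 0.3764]
orientation: [-0.089, 1.568, 0.089]
wrist_force: [3.0, -0.8, 1.8]
width: 0.234
```

```bash
python3 - <<'E'
from h import *
snap("k2",(280,170,200,180),(130,60,200,130),3)
E
```

```text
(no output)
```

View pics/k2_top.png

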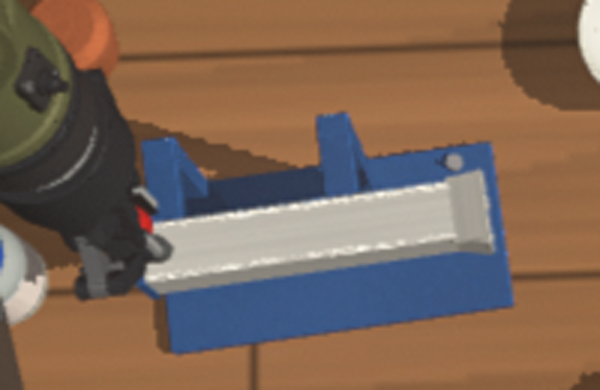

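View pics/k2_scene.png

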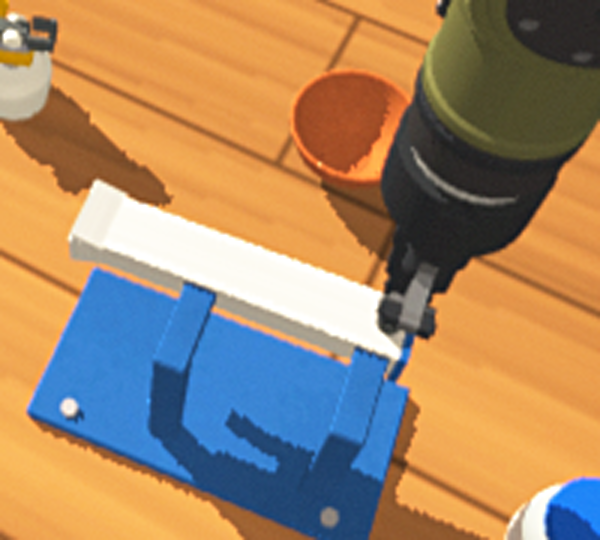

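drive_tool(
  steps=[
    [0, 0, 0, 0, 0, 0, 0.5],
    [0, 0, 0, 0, 0, 0, 0.2],
    [0, 0, 0, 0, 0, 0, 0],
    [0, 0, 0, 0, 0, 0, 0],
    [0, 0, 0, -0.02, 0, 0, 0],
    [0, 0, 0, -0.06, 0, 0, 0],
    [0, 0, 0, -0.06, -0.06, 0, 0],
    [0, 0, 0, -0.06, -0.12, 0, 0],
    [0, 0, 0, -0.06, -0.18, 0, 0],
    [0, 0, 0, -0.06, -0.18, 0, 0],
  ],
)

```text
clock: 5.8
position: [0.622, 0.0204, 0.4357]
orientation: [-0.085, 1.569, 0.084]
wrist_force: [-0.2, 0.1, -0.3]
width: 1.0
```

```bash
python3 - <<'E'
from h import *
np.set_printoptions(precision=4,suppress=True)
snap("k3",(280,170,200,180),(130,60,200,130),3)
s=cv2.imread("pics/k3_scene_full.png");t=cv2.imread("pics/k3_top_full.png")
def red(im,x0,y0,x1,y1):
    b,g,r=[im[:,:,i].astype(int) for i in range(3)]
    m=((r>120)&(g<60)&(b<60)).astype(np.uint8); w=np.zeros_like(m);w[y0:y1,x0:x1]=m[y0:y1,x0:x1]
    M_=cv2.moments(w,True);return M_["m10"]/M_["m00"],M_["m01"]/M_["m00"],M_["m00"]
a=red(s,395,230,435,300);b=red(t,155,120,195,160);print("knob",a,b,tri(a[:2],b[:2]))
print(rel((.4453,-.2046,.26),np.radians(20.3)))
E
```

```text
Traceback (most recent call last):
ZeroDivisionError: float division by zero
```

View pics/k3_top_full.png

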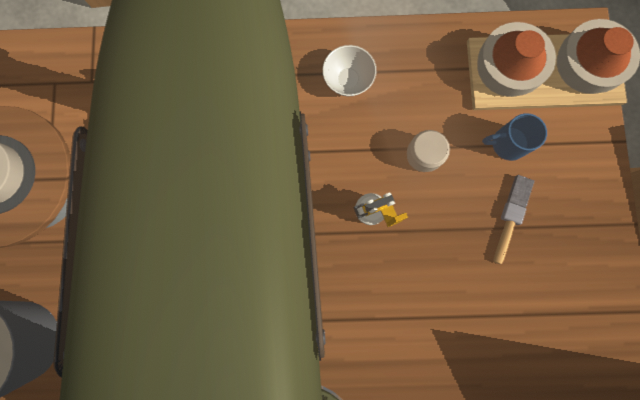

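View pics/k3_scene.png

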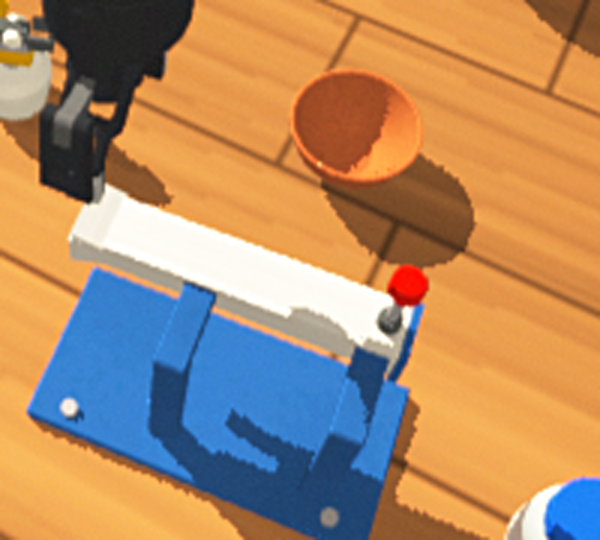

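The top view is blocked by the arm. In the scene crop the knob stands clearly raised, at (408,285), with its collar and shaft visible at (390,318). Next is the hanger.

```bash
python3 - <<'E'
from h import *
np.set_printoptions(precision=4,suppress=True)
s=cv2.imread("pics/k3_scene_full.png").astype(int)
m=((s[...,2]>120)&(s[...,1]<60)&(s[...,0]<60));ys,xs=np.nonzero(m[230:300,395:435]);p=(xs.mean()+395,ys.mean()+230)
z=np.linspace(.18,.24,61);e=[np.linalg.norm(onz("scene",p,v)[:2]-[.602,.204]) for v in z];print(p,"knob z",z[np.argmin(e)],min(e))
print(rel((.4453,-.2046,.26),np.radians(20.3)))
E
```

```text
(np.float64(415.6030534351145), np.float64(264.8473282442748)) knob z 0.22 0.0007209975986555901
[-0.4858 -0.0002 -0.0012  0.0206 -0.2073 -0.2008]
```

drive_tool(
  steps=[
    [-0.1, 0, 0, 0, -0.04, -0.04, 0],
    [-0.3, 0, 0, 0, -0.08, -0.08, 0],
    [-0.49, 0, 0, 0, -0.12, -0.12, 0],
    [-0.49, 0, 0, 0, -0.16, -0.16, 0],
    [-0.49, 0, 0, 0.01, -0.2, -0.19, 0],
    [-0.49, 0, 0, 0.021, -0.207, -0.201, 0],
    [-0.49, 0, 0, 0.021, -0.207, -0.201, 0],
    [-0.49, 0, 0, 0.021, -0.207, -0.201, 0],
  ],
)

```text
clock: 6.9
position: [0.4463, -0.2028, 0.4149]
orientation: [-0.282, 1.552, 0.283]
wrist_force: [-0.1, 0.4, 0.6]
width: 1.001
```

```bash
python3 - <<'E'
from h import *
np.set_printoptions(precision=4,suppress=True)
print(rel((.4453,-.2046,.148),np.radians(20.3)))
snap("h1",(200,100,200,160),(320,130,160,120),3)
E
```

```text
[ 0.0115  0.0013 -0.0005  0.1119 -0.0013 -0.0017]
```

View pics/h1_scene.png

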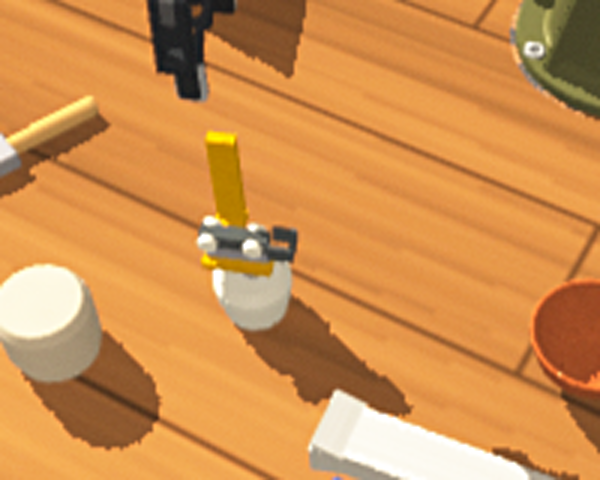

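View pics/h1_top.png

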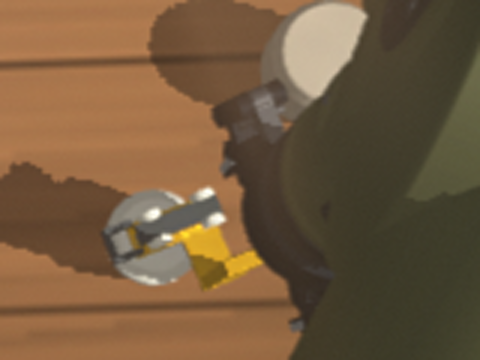

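The hanger still stands. The fin top is at (222,135) in the scene crop and about (245,262) in the top crop, lying between the two fingers. I'll descend.

drive_tool(
  steps=[
    [0.01, 0, 0, 0.03, -0.001, -0.002, 0],
    [0.01, 0, 0, 0.06, -0.001, -0.002, 0],
    [0.01, 0, 0, 0.085, -0.001, -0.002, 0],
    [0.01, 0, 0, 0.105, -0.001, -0.002, 0],
    [0.01, 0, 0, 0.112, -0.001, -0.002, 0],
    [0.01, 0, 0, 0.112, -0.001, -0.002, 0],
    [0.01, 0, 0, 0.112, -0.001, -0.002, 0],
  ],
)

```text
clock: 7.88
position: [0.4445, -0.2057, 0.3036]
orientation: [-0.278, 1.552, 0.277]
wrist_force: [-0.0, -0.7, -0.3]
width: 1.0
```

```bash
python3 - <<'E'
from h import *
np.set_printoptions(precision=4,suppress=True)
print(rel((.4453,-.2046,.148),np.radians(20.3)))
snap("h2",(200,100,200,160),(320,130,160,120),3)
E
```

```text
[-0.0019  0.0021  0.0021  0.0006  0.0007  0.0011]
```

View pics/h2_scene.png

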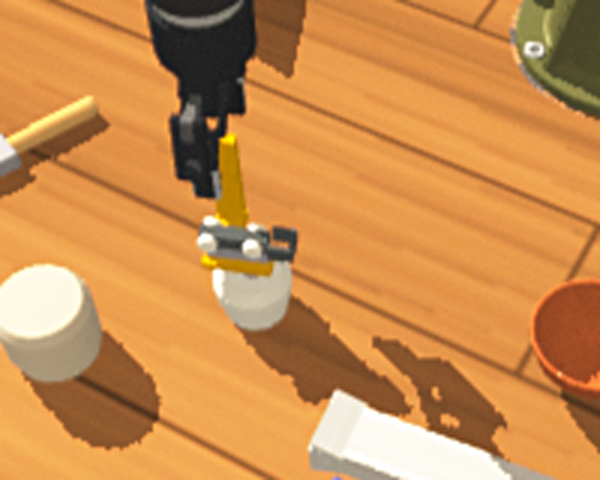

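View pics/h2_top.png

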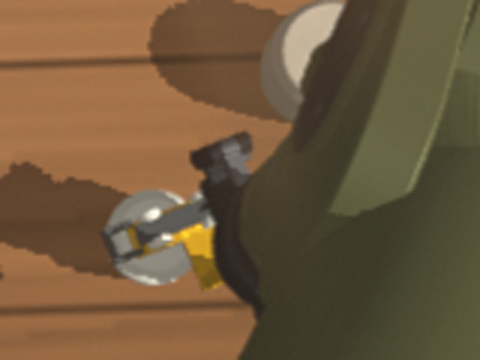

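```bash
python3 - <<'E'
from h import *
a=np.radians(20.3);g=np.array([.4453,-.2046,.146])
for p in(g,g+[0,0,.019],g+.0425*np.array([np.cos(a),np.sin(a),0])+[0,0,.0]):print((proj("scene",p)-[200,100])*3)
E
```

```text
[220.94400773 149.76949281]
[218.56421906 133.64793029]
[209.00097462 189.4692844 ]
```

drive_tool(
  steps=[
    [0, 0, 0, 0, 0.001, 0.001, 0.3],
    [0, 0, 0, 0, 0.001, 0.001, 0.6],
    [0, 0, 0, 0, 0.001, 0.001, 0.8],
    [0, 0, 0, 0, 0.001, 0.001, 0.9],
    [0, 0, 0, 0, 0.001, 0.001, 1],
    [0, 0, 0, 0, 0.001, 0.001, 1],
    [0, 0, 0, 0, 0.001, 0.001, 1],
    [0, 0, 0, 0, 0.001, 0.001, 1],
    [0, 0, 0, 0, 0.001, 0.001, 1],
  ],
  newtons=70,
)

```text
clock: 9.1
position: [0.4448, -0.2044, 0.303]
orientation: [-0.277, 1.552, 0.277]
wrist_force: [2.1, 0.9, 3.7]
width: 0.105
```

```bash
python3 - <<'E'
from h import *
snap("h3",(200,100,200,160),None,3)
E
```

```text
(no output)
```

View pics/h3_scene.png

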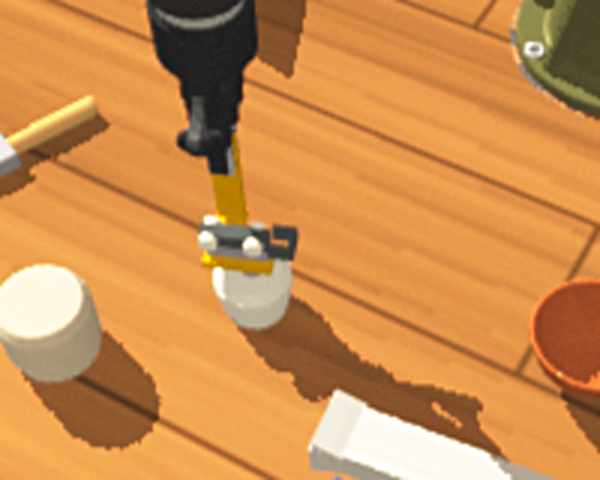

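drive_tool(
  steps=[
    [0, 0, 0, -0.01, 0, 0, 1],
    [0, 0, 0, -0.03, 0, 0, 1],
    [0, 0, 0, -0.05, 0, 0, 1],
    [0, 0, 0, -0.07, 0, 0, 1],
    [0, 0, 0, -0.09, 0, 0, 1],
    [0, 0, 0, -0.09, 0, 0, 1],
    [0, 0, 0, -0.09, 0, 0, 1],
  ],
  newtons=90,
)

```text
clock: 10.02
position: [0.4439, -0.2042, 0.3916]
orientation: [-0.276, 1.555, 0.278]
wrist_force: [0.2, -0.7, -4.7]
width: 0.102
```

```bash
python3 - <<'E'
from h import *
np.set_printoptions(precision=4,suppress=True)
snap("h4",(200,60,200,180),(320,130,160,120),3)
print("mould",onz("top",(428,149),.07),"bowl",onz("top",(238,252),.055))
from rig import sense
print(sense()["wrist_force"],sense()["wrist_torque"])
u=np.radians(6.2);O=np.array([.6117,.1167]);ux=np.array([np.cos(u),np.sin(u)]);uy=np.array([-np.sin(u),np.cos(u)])
g=O-.045*ux+(-.18-.026)*uy;print(g,rel((g[0],g[1],.238),u))
E
```

```text
mould [ 0.5985 -0.2871  0.07  ] bowl [0.3956 0.1179 0.055 ]
[-0.1016 -0.2984 -3.1218] [-0.0733  0.1254  0.0359]
[ 0.5892 -0.093 ] [ 0.4895 -0.0045 -0.0027 -0.0019  0.0541  0.1748]
```

View pics/h4_scene.png

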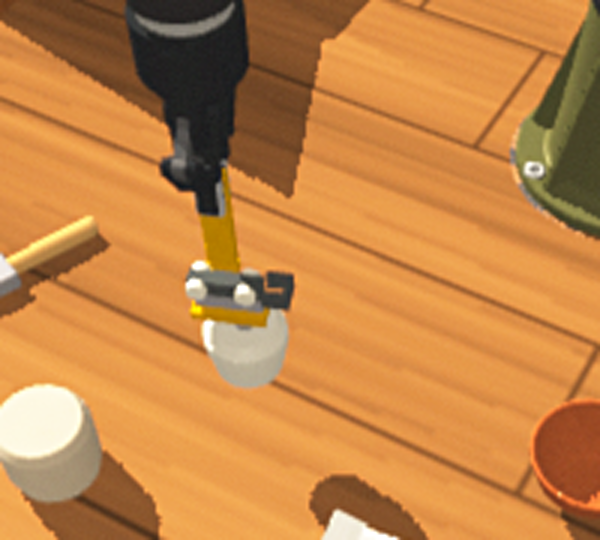

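View pics/h4_top.png

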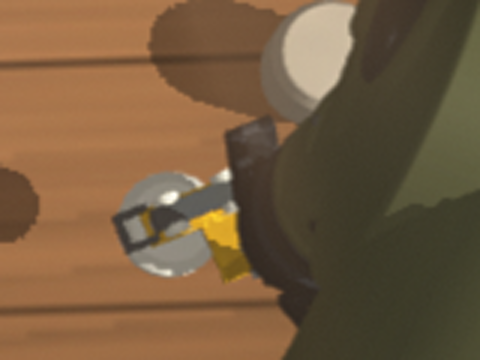

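It's lifted and looks upright: the trolley is at about (230,290) in the scene crop and nothing else has moved. I'll carry it to a point in front of the mouth.

drive_tool(
  steps=[
    [0.08, 0, 0, 0, 0.008, 0.025, 1],
    [0.16, 0, 0, 0, 0.017, 0.055, 1],
    [0.25, 0, 0, 0, 0.026, 0.085, 1],
    [0.34, 0, 0, 0, 0.035, 0.115, 1],
    [0.43, 0, 0, 0, 0.045, 0.145, 1],
    [0.49, 0, 0, 0, 0.051, 0.165, 1],
    [0.49, 0, 0, 0, 0.054, 0.175, 1],
    [0.49, 0, 0, 0, 0.054, 0.175, 1],
    [0.49, 0, 0, 0, 0.054, 0.175, 1],
  ],
)

```text
clock: 11.25
position: [0.5894, -0.0936, 0.3924]
orientation: [-0.085, 1.57, 0.084]
wrist_force: [-0.6, 0.4, -3.9]
width: 0.106
```

```bash
python3 - <<'E'
from h import *
np.set_printoptions(precision=4,suppress=True)
snap("e1",(260,130,200,180),(150,70,260,150),3)
u=np.radians(6.2);O=np.array([.6117,.1167]);ux=np.array([np.cos(u),np.sin(u)]);uy=np.array([-np.sin(u),np.cos(u)])
g=O-.045*ux+(-.18-.026)*uy;print(g,rel((g[0],g[1],.2005),u))
E
```

```text
[ 0.5892 -0.093 ] [-0.0019 -0.0008  0.0002  0.0372  0.0008 -0.0001]
```

View pics/e1_scene.png

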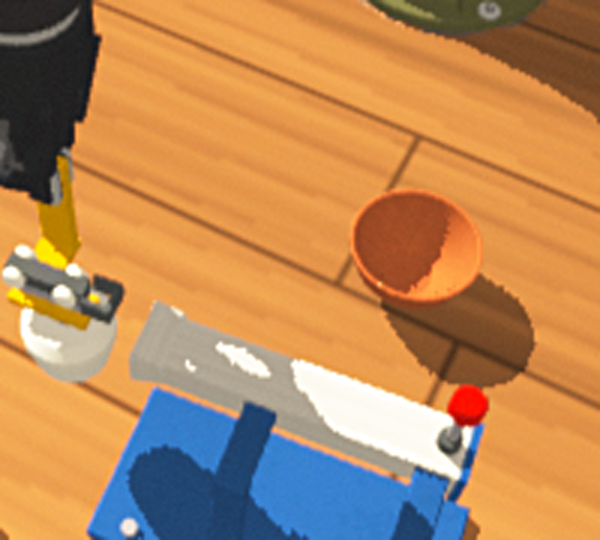

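View pics/e1_top.png

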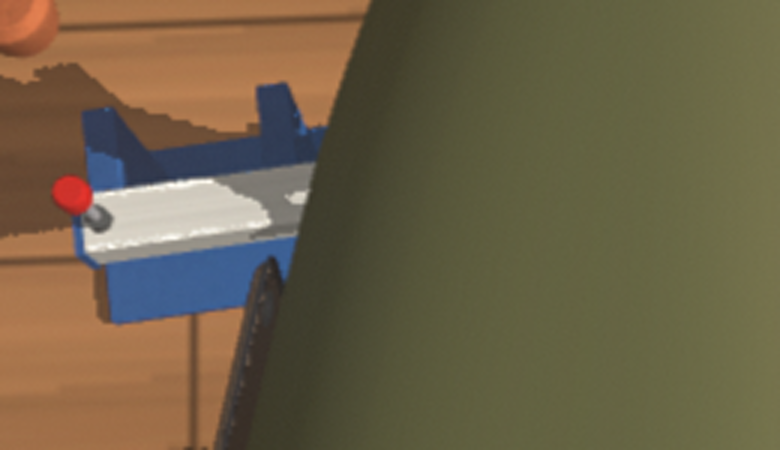

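drive_tool(
  steps=[
    [0, 0, 0, 0.01, 0.001, 0, 1],
    [0, 0, 0, 0.02, 0.001, 0, 1],
    [0, 0, 0, 0.03, 0.001, 0, 1],
    [0, 0, 0, 0.037, 0.001, 0, 1],
    [0, 0, 0, 0.037, 0.001, 0, 1],
    [0, 0, 0, 0.037, 0.001, 0, 1],
  ],
)

```text
clock: 12.1
position: [0.5901, -0.0922, 0.356]
orientation: [-0.085, 1.569, 0.085]
wrist_force: [-0.4, -0.3, -4.0]
width: 0.101
```

```bash
python3 - <<'E'
from h import *
np.set_printoptions(precision=4,suppress=True)
from rig import sense
print(sense()["position"])
u=np.radians(6.2);O=np.array([.6117,.1167]);ux=np.array([np.cos(u),np.sin(u)]);uy=np.array([-np.sin(u),np.cos(u)])
snap("e2",(260,180,120,110),None,6)
im=cv2.imread("pics/e2_scene.png")
def P(v,col,o=O):
    x=o+v[0]*ux+v[1]*uy;p=(proj("scene",np.r_[x,v[2]])-[260,180]+.5)*6-.5;print(v,np.round(p,1))
    cv2.circle(im,tuple(int(round(a)) for a in p),3,col,-1)
for x in(-.012,.012):
    for y in(-.04,.04): P((x,-.18+y,.1545),(0,255,0))
P((-.045,-.206,.2175),(255,0,0))
for x in(-.019,.019): P((x,-.1,.162),(255,0,255))
P((0,-.122,.136),(255,255,0))
cv2.imwrite("pics/e2_scene_m.png",im)
E
```

```text
[ 0.5901 -0.0922  0.356 ]
(-0.012, -0.22, 0.1545) [ 46.  242.2]
(-0.012, -0.13999999999999999, 0.1545) [252.7 320.4]
(0.012, -0.22, 0.1545) [ 13.9 296.7]
(0.012, -0.13999999999999999, 0.1545) [223.3 377.4]
(-0.045, -0.206, 0.2175) [107.3  80.8]
(-0.019, -0.1, 0.162) [367.9 333.6]
(0.019, -0.1, 0.162) [323.2 426.6]
(0, -0.122, 0.136) [287.6 392.3]
```

View pics/e2_scene_m.png

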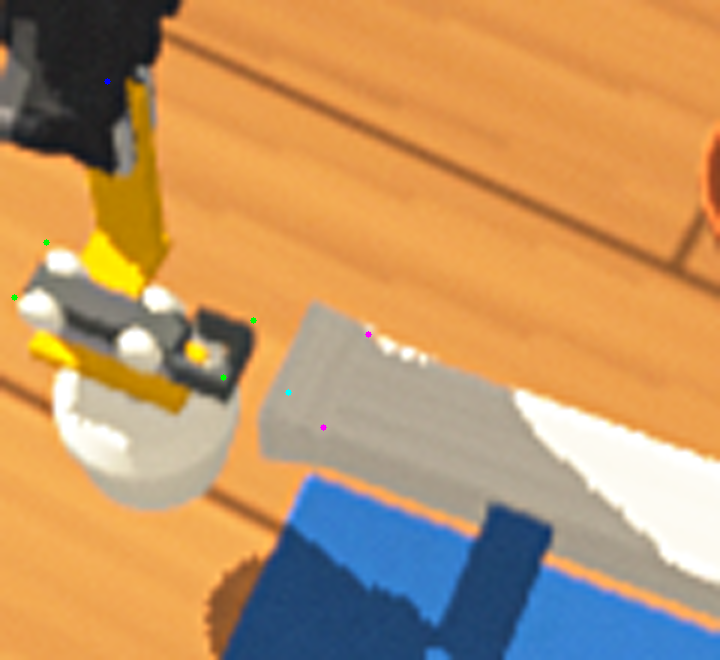

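The trolley's front end, seen at about (240,355), and its wheels match the predicted points within a pixel or so. It is parallel to the rail and level, so I'll enter slowly.

drive_tool(
  steps=[
    [0, 0, 0, 0, 0.008, 0, 1],
    [0, 0, 0, 0, 0.016, 0, 1],
    [0, 0, 0, 0, 0.024, 0, 1],
    [0, 0, 0, 0, 0.032, 0, 1],
    [0, 0, 0, 0, 0.038, 0, 1],
    [0, 0, 0, 0, 0.044, 0, 1],
    [0, 0, 0, 0, 0.05, 0, 1],
    [0, 0, 0, 0, 0.05, 0, 1],
  ],
)

```text
clock: 13.15
position: [0.5845, -0.0421, 0.3557]
orientation: [-0.085, 1.569, 0.085]
wrist_force: [0.1, -0.3, -4.2]
width: 0.105
```

```bash
cat >> h.py <<'E'
u_=np.radians(6.2);O_=np.array([.6117,.1167]);ux_=np.array([np.cos(u_),np.sin(u_)]);uy_=np.array([-np.sin(u_),np.cos(u_)])
def railpos():
    from rig import sense
    s=sense();p=np.array(s["position"]);g=p+.155*Ro.from_rotvec(s["orientation"]).as_matrix()[:,0]
    d=g[:2]-O_;t=[d@ux_+.045,d@uy_+.026,g[2]-.002-.052]
    F=s["wrist_force"];return "trolley est (rail mm)",np.round(np.array(t)*1000,1),"F rail",np.round([F[:2]@ux_,F[:2]@uy_,F[2]],1),"M",np.round(s["wrist_torque"],2)
E
python3 - <<'E'
from h import *
print(railpos())
snap("e3",(260,180,120,110),None,6)
E
```

```text
('trolley est (rail mm)', array([   0.8, -128.9,  146.7]), 'F rail', array([ 0. , -0.3, -4.2]), 'M', array([-0.12,  0.17,  0.02]))
```

View pics/e3_scene.png

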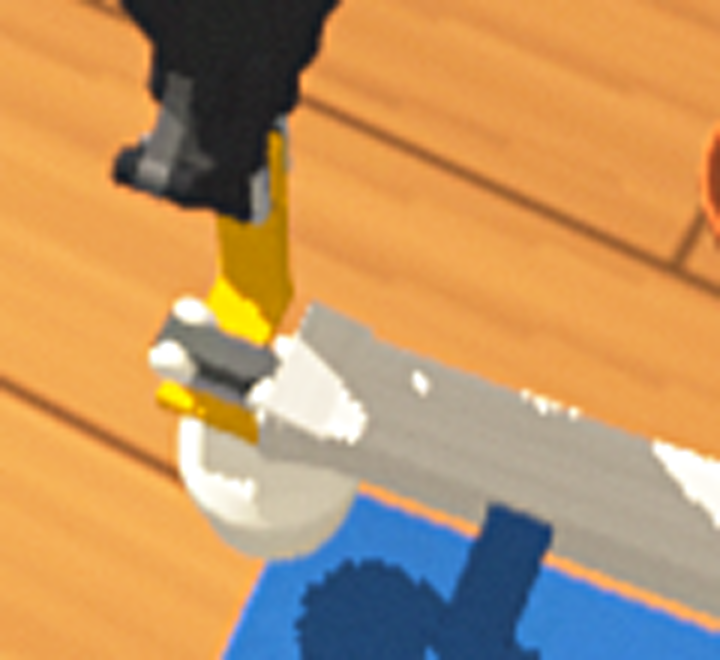

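The trolley's front is inside the mouth and shows no contact force. I'll keep going.

drive_tool(
  steps=[
    [0, 0, 0, 0, 0.008, 0, 1],
    [0, 0, 0, 0, 0.016, 0, 1],
    [0, 0, 0, 0, 0.024, 0, 1],
    [0, 0, 0, 0, 0.032, 0, 1],
    [0, 0, 0, 0, 0.04, 0, 1],
    [0, 0, 0, 0, 0.048, 0, 1],
    [0, 0, 0, 0, 0.056, 0, 1],
    [0, 0, 0, 0, 0.06, 0, 1],
    [0, 0, 0, 0, 0.06, 0, 1],
  ],
)

```text
clock: 14.32
position: [0.5781, 0.0174, 0.3557]
orientation: [-0.085, 1.569, 0.085]
wrist_force: [-0.5, -0.5, -4.7]
width: 0.102
```

```bash
python3 - <<'E'
from h import *
print(railpos())
snap("e4",(260,180,120,110),None,6)
E
```

```text
('trolley est (rail mm)', array([  0.8, -69.1, 146.7]), 'F rail', array([-0.6, -0.5, -4.7]), 'M', array([-0.1 ,  0.16, -0.  ]))
```

View pics/e4_scene.png

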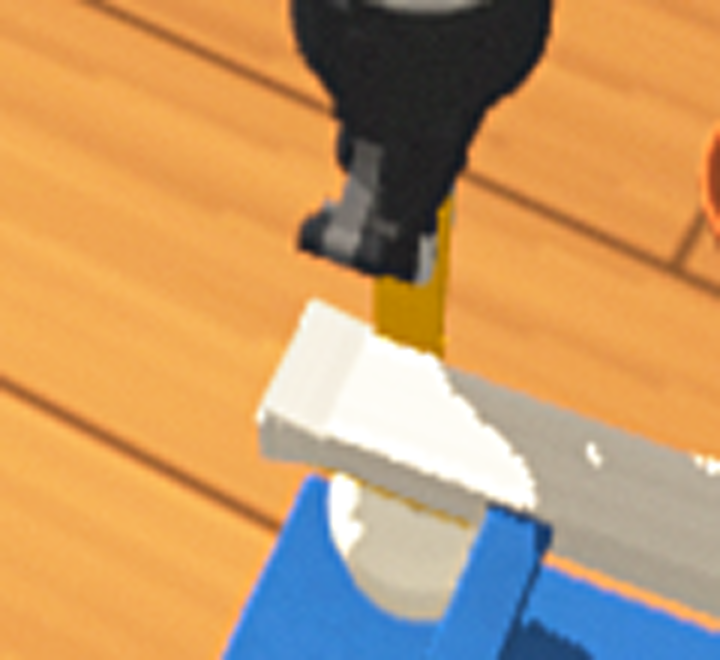

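It's inside the rail with no contact force. About 129 mm remain.

drive_tool(
  steps=[
    [0, 0, 0, 0, 0.01, 0, 1],
    [0, 0, 0, 0, 0.02, 0, 1],
    [0, 0, 0, 0, 0.03, 0, 1],
    [0, 0, 0, 0, 0.04, 0, 1],
    [0, 0, 0, 0, 0.05, 0, 1],
    [0, 0, 0, 0, 0.06, 0, 1],
    [0, 0, 0, 0, 0.07, 0, 1],
    [0, 0, 0, 0, 0.08, 0, 1],
    [0, 0, 0, 0, 0.09, 0, 1],
    [0, 0, 0, 0, 0.1, 0, 1],
    [0, 0, 0, 0, 0.11, 0, 1],
    [0, 0, 0, 0, 0.115, 0, 1],
  ],
)

```text
clock: 15.88
position: [0.5656, 0.1322, 0.3557]
orientation: [-0.085, 1.569, 0.085]
wrist_force: [-0.4, -0.0, -3.3]
width: 0.102
```

```bash
python3 - <<'E'
from h import *
print(railpos())
E
```

```text
('trolley est (rail mm)', array([  0.9,  46.4, 146.7]), 'F rail', array([-0.4,  0. , -3.3]), 'M', array([-0.16,  0.16, -0.02]))
```

drive_tool(
  steps=[
    [0, 0, 0, 0.002, 0.002, 0, 1],
    [0, 0, 0, 0.002, 0.004, 0, 1],
    [0, 0, 0, 0.002, 0.006, 0, 1],
    [0, 0, 0, 0.002, 0.008, 0, 1],
    [0, 0, 0, 0.002, 0.01, 0, 1],
    [0, 0, 0, 0.002, 0.012, 0, 1],
    [0, 0, 0, 0.002, 0.014, 0, 1],
    [0, 0, 0, 0.002, 0.014, 0, 1],
  ],
)

```text
clock: 16.88
position: [0.5642, 0.1456, 0.3537]
orientation: [-0.085, 1.569, 0.085]
wrist_force: [-0.1, -0.2, -3.8]
width: 0.105
```

```bash
python3 - <<'E'
from h import *
print(railpos())
E
```

```text
('trolley est (rail mm)', array([  0.9,  59.8, 144.7]), 'F rail', array([-0.1, -0.2, -3.8]), 'M', array([-0.12,  0.25,  0.01]))
```

No contact with the stop yet, so I'll creep further.

drive_tool(
  steps=[
    [0, 0, 0, 0, 0.001, 0, 1],
    [0, 0, 0, 0, 0.002, 0, 1],
    [0, 0, 0, 0, 0.003, 0, 1],
    [0, 0, 0, 0, 0.004, 0, 1],
    [0, 0, 0, 0, 0.004, 0, 1],
  ],
)

```text
clock: 17.5
position: [0.5636, 0.1475, 0.3541]
orientation: [-0.088, 1.569, 0.079]
wrist_force: [-1.7, -10.0, 1.7]
width: 0.102
```

```bash
python3 - <<'E'
from h import *
print(railpos())
E
```

```text
('trolley est (rail mm)', array([  0.5,  60.9, 145.1]), 'F rail', array([-2.8, -9.7,  1.7]), 'M', array([-2.31,  0.46, -0.2 ]))
```

drive_tool(
  steps=[
    [0, 0, 0, 0, -0.002, 0, 1],
    [0, 0, 0, 0.0005, -0.002, 0, 1],
    [0, 0, 0, 0.001, -0.002, 0, 1],
    [0, 0, 0, 0.001, -0.002, 0, 1],
  ],
)

```text
clock: 18.0
position: [0.564, 0.1466, 0.3533]
orientation: [-0.086, 1.569, 0.082]
wrist_force: [-1.8, -6.0, 1.4]
width: 0.103
```

```bash
python3 - <<'E'
from h import *
print(railpos())
snap("e5",(320,200,120,110),(140,90,200,110),6)
E
```

```text
('trolley est (rail mm)', array([  0.9,  60.5, 144.3]), 'F rail', array([-2.5, -5.7,  1.4]), 'M', array([-1.44,  0.41, -0.06]))
```

View pics/e5_scene.png

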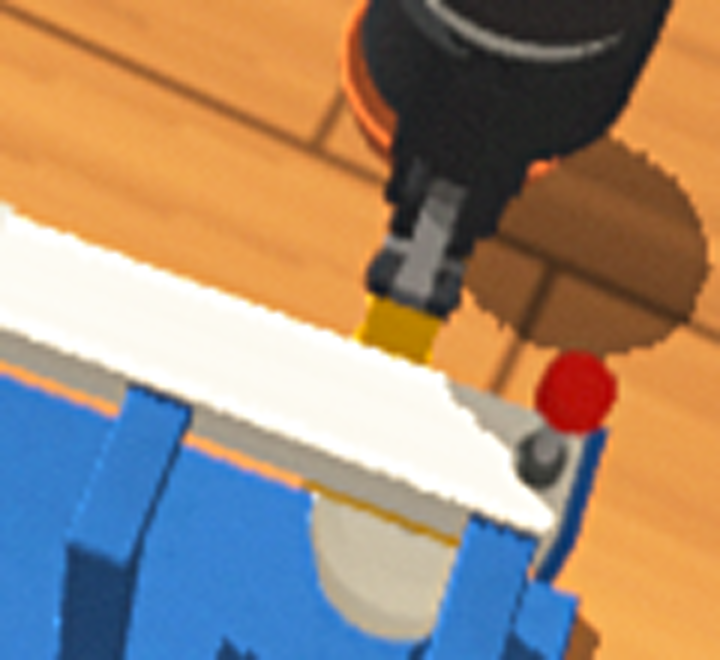

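The trolley is against the stop with about 6 N of push, and the running surface carries it. The pin is up at (577,390) in the crop. I'll release.

drive_tool(
  steps=[
    [0, 0, 0, 0, 0, 0, 0.85],
    [0, 0, 0, 0, 0, 0, 0.7],
    [0, 0, 0, 0, 0, 0, 0.5],
    [0, 0, 0, 0, 0, 0, 0.5],
    [0, 0, 0, -0.01, 0, 0, 0.5],
    [0, 0, 0, -0.03, 0, 0, 0.5],
    [0, 0, 0, -0.06, 0, 0, 0.5],
    [0, 0, 0, -0.1, 0, 0, 0.5],
    [0, 0, 0, -0.1, 0, 0, 0.5],
  ],
)

```text
clock: 19.23
position: [0.5648, 0.1476, 0.457]
orientation: [-0.084, 1.562, 0.086]
wrist_force: [0.2, 0.7, -0.6]
width: 0.503
```

```bash
python3 - <<'E'
from h import *
np.set_printoptions(precision=4,suppress=True)
snap("f1",(320,200,120,110),(140,90,130,100),6)
p=O_+.088*uy_;print(p,rel((p[0],p[1],.26),u_,L=.155))
s=cv2.imread("pics/f1_scene_full.png").astype(int);t=cv2.imread("pics/f1_top_full.png").astype(int)
def red(im,x0,y0,x1,y1):
    m=((im[...,2]>100)&(im[...,1]<60)&(im[...,0]<60))[y0:y1,x0:x1];y,x=np.nonzero(m);return (x.mean()+x0,y.mean()+y0,len(x)) if len(x) else None
a=red(s,395,230,435,300);b=red(t,150,115,195,160);print(a,b, tri(a[:2],b[:2]) if a and b else "")
E
```

```text
[0.6022 0.2042] [-0.0004  0.0029 -0.0006  0.0385  0.0523  0.044 ]
(np.float64(415.02127659574467), np.float64(264.01418439716315), 141) None
```

View pics/f1_scene.png

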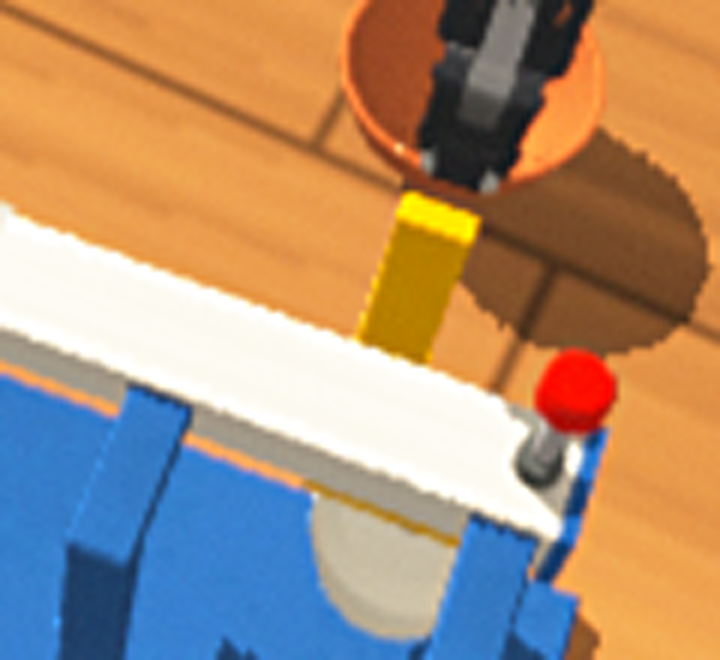

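View pics/f1_top.png

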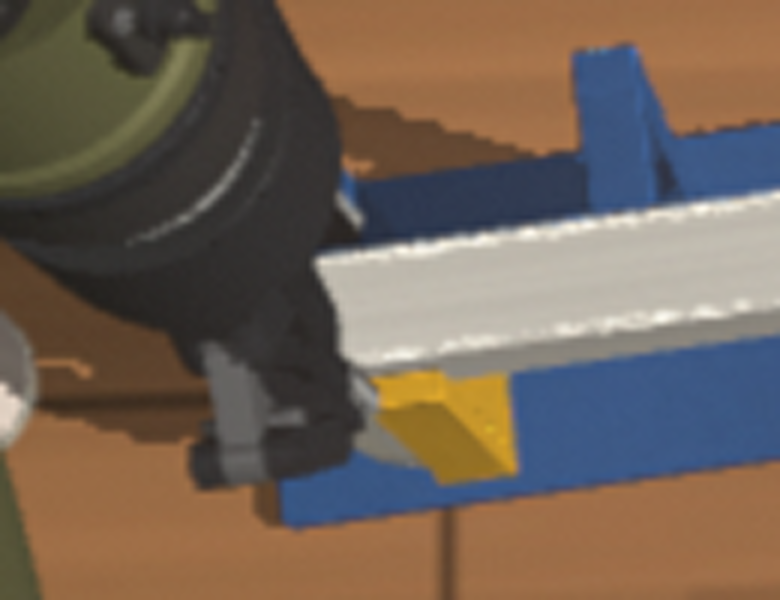

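drive_tool(
  steps=[
    [0, 0, 0, 0, 0.02, 0.015, 1],
    [0, 0, 0, 0, 0.04, 0.033, 1],
    [0, 0, 0, 0, 0.052, 0.044, 1],
    [0, 0, 0, 0.015, 0.052, 0.044, 1],
    [0, 0, 0, 0.03, 0.052, 0.044, 1],
    [0, 0, 0, 0.038, 0.052, 0.044, 1],
    [0, 0, 0, 0.038, 0.052, 0.044, 1],
    [0, 0, 0, 0.038, 0.052, 0.044, 1],
  ],
)

```text
clock: 20.32
position: [0.6021, 0.2036, 0.4152]
orientation: [-0.084, 1.568, 0.085]
wrist_force: [0.1, -0.2, -1.2]
width: 0.002
```

```bash
python3 - <<'E'
from h import *
np.set_printoptions(precision=4,suppress=True)
from rig import sense
for dy in(-.006,0,.006):
    x=O_-.045*ux_+(.034+dy)*uy_;print(dy,(proj("scene",np.r_[x,.215])-[320,200])*6)
p=O_+.088*uy_;print(sense()["width"],rel((p[0],p[1],.216),u_))
snap("f2",(320,200,120,110),None,6)
E
```

```text
-0.006 [417.1205 203.1352]
0 [435.6739 209.7775]
0.006 [454.2991 216.4455]
0.0020573054222719793 [-0.0011  0.0014 -0.0002  0.0442  0.0006  0.0001]
```

View pics/f2_scene.png

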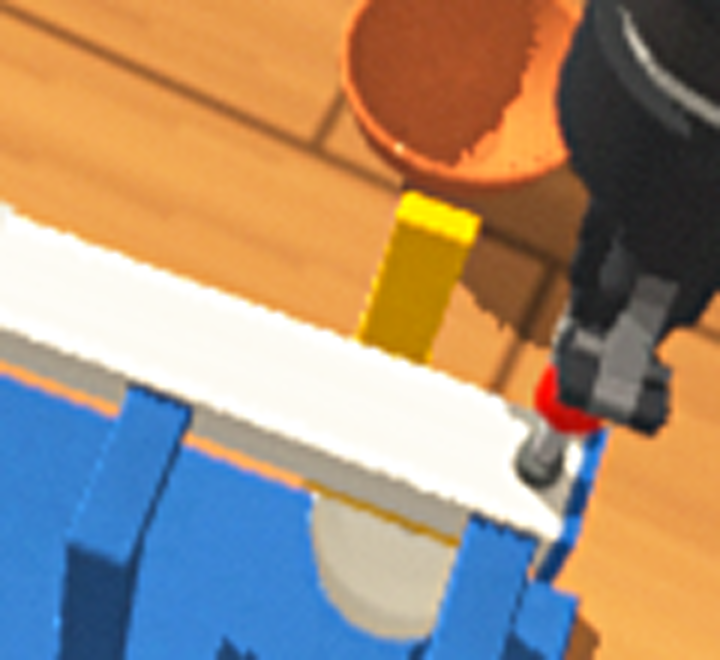

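The fin top at (438,217) matches its home prediction of (436,210). The shut fingers are over the knob, so I'll press down.

drive_tool(
  steps=[
    [0, 0, 0, 0.006, 0, 0, 1],
    [0, 0, 0, 0.012, 0, 0, 1],
    [0, 0, 0, 0.017, 0, 0, 1],
    [0, 0, 0, 0.022, 0, 0, 1],
    [0, 0, 0, 0.027, 0, 0, 1],
    [0, 0, 0, 0.032, 0, 0, 1],
    [0, 0, 0, 0.036, 0, 0, 1],
    [0, 0, 0, 0.036, 0, 0, 1],
  ],
)

```text
clock: 21.38
position: [0.602, 0.2038, 0.3781]
orientation: [-0.085, 1.57, 0.085]
wrist_force: [-0.7, 0.6, 0.3]
width: 0.002
```

drive_tool(
  steps=[
    [0, 0, 0, 0.003, 0, 0, 1],
    [0, 0, 0, 0.006, 0, 0, 1],
    [0, 0, 0, 0.008, 0, 0, 1],
    [0, 0, 0, 0.01, 0, 0, 1],
    [0, 0, 0, 0.01, 0, 0, 1],
  ],
)

```text
clock: 22.0
position: [0.6019, 0.2037, 0.3713]
orientation: [-0.084, 1.567, 0.085]
wrist_force: [-6.0, -2.5, 16.0]
width: -0.001
```

There's a firm stop at a tip height of 0.198 m, which means the pin is at 0. I'll retreat and look.

drive_tool(
  steps=[
    [0, 0, 0, -0.01, 0, 0, 1],
    [0, 0, 0, -0.04, 0, 0, 1],
    [0, 0, 0, -0.09, 0, 0, 1],
    [0, 0, 0, -0.14, 0.03, 0, 1],
    [0, 0, 0, -0.14, 0.09, 0, 1],
    [0, 0, 0, -0.14, 0.15, 0, 1],
    [0, 0, 0, -0.14, 0.2, 0, 1],
    [0, 0, 0, -0.14, 0.2, 0, 1],
    [0, 0, 0, -0.14, 0.2, 0, 1],
  ],
)

```text
clock: 23.12
position: [0.5806, 0.4026, 0.5081]
orientation: [-0.086, 1.57, 0.084]
wrist_force: [0.3, -0.1, -0.8]
width: -0.0
```

```bash
python3 - <<'E'
from h import *
np.set_printoptions(precision=4,suppress=True)
snap("g1",(320,200,120,110),(140,90,130,100),6)
s=cv2.imread("pics/g1_scene_full.png").astype(int);t=cv2.imread("pics/g1_top_full.png").astype(int)
def red(im,x0,y0,x1,y1):
    m=((im[...,2]>100)&(im[...,1]<60)&(im[...,0]<60))[y0:y1,x0:x1];y,x=np.nonzero(m);return (x.mean()+x0,y.mean()+y0,len(x)) if len(x) else None
a=red(s,395,230,435,300);b=red(t,150,115,195,160);print(a,b, tri(a[:2],b[:2]) if a and b else "")
if a: print([ (z,round(float(np.linalg.norm(onz("scene",a[:2],z)[:2]-[.602,.204])),4)) for z in(.186,.189,.192,.195)])
E
```

```text
(np.float64(411.0676691729323), np.float64(268.9473684210526), 133) (np.float64(178.6218487394958), np.float64(139.1344537815126), 119) (array([0.6002, 0.2015, 0.1952]), [np.float64(0.1982188882052794), np.float64(0.12950067240314256)])
[(0.186, 0.0068), (0.189, 0.0055), (0.192, 0.0042), (0.195, 0.0033)]
```

View pics/g1_scene_full.png

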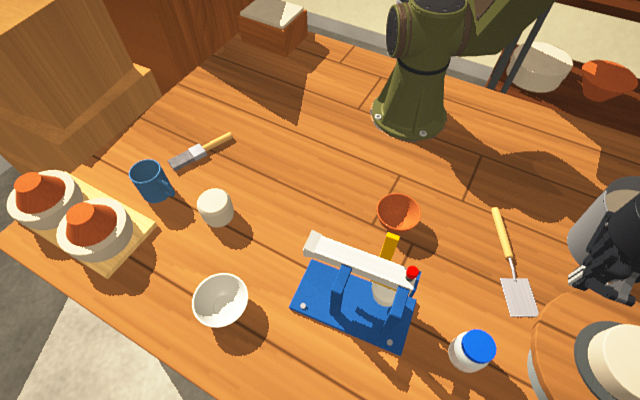

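View pics/g1_top_full.png

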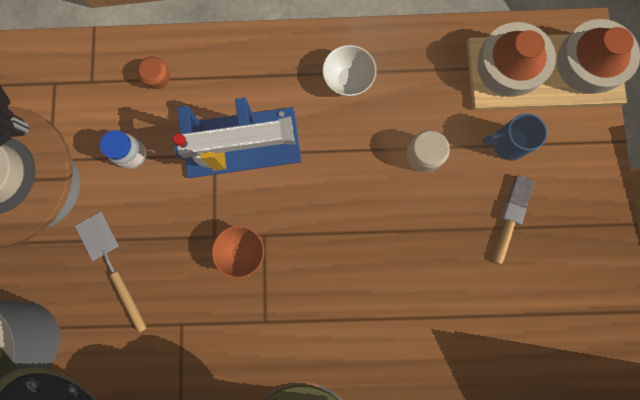

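View pics/g1_scene.png

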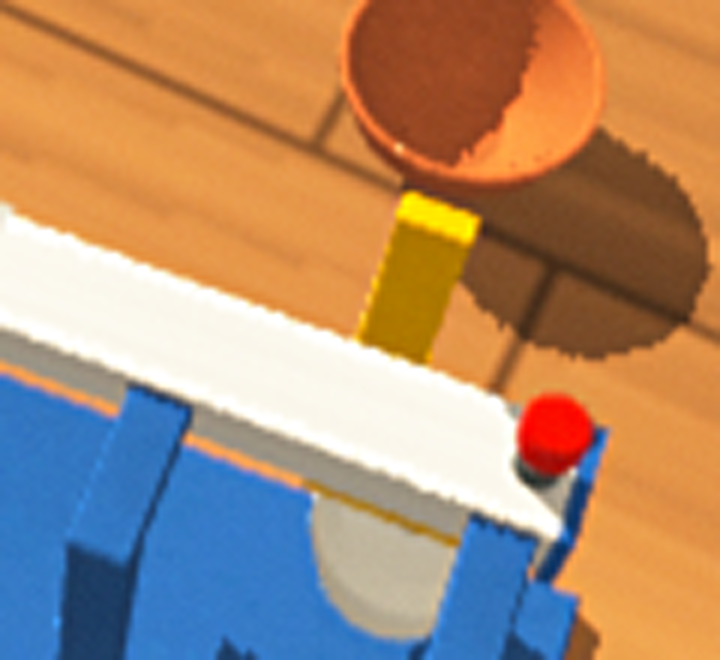

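The knob centroid reads slightly high. The looser mask window may have included bowl shadow, so I'll compare it with the start picture using the same mask.

```bash
python3 - <<'E'
from h import *
np.set_printoptions(precision=4,suppress=True)
def red(im,x0,y0,x1,y1):
    im=im.astype(int);m=((im[...,2]>120)&(im[...,1]<60)&(im[...,0]<60))[y0:y1,x0:x1];y,x=np.nonzero(m);return (x.mean()+x0,y.mean()+y0,len(x),y.min()+y0,y.max()+y0)
for S,T in(("scene0","top0"),("g1_scene_full","g1_top_full")):
    a=red(cv2.imread(f"pics/{S}.png"),398,256,430,300);b=red(cv2.imread(f"pics/{T}.png"),165,125,195,160)
    print(a,b,tri(a[:2],b[:2]))
def blob(im,lo,hi,box):
    pass
d0=cv2.imread("pics/scene0.png").astype(int);d1=cv2.imread("pics/g1_scene_full.png").astype(int)
for n,(x,y,w,h) in(("mould",(195,185,42,45)),("bowl",(375,190,48,42))):
    print(n,np.abs(d0-d1)[y:y+h,x:x+w].max(-1).mean())
E
```

```text
(np.float64(412.21487603305786), np.float64(271.60330578512395), 121, np.int64(266), np.int64(278)) (np.float64(178.51818181818183), np.float64(138.78181818181818), 110, np.int64(133), np.int64(144)) (array([0.6022, 0.2042, 0.1902]), [np.float64(0.5570645914083309), np.float64(0.36328271219525576)])
(np.float64(412.0327868852459), np.float64(271.95081967213116), 122, np.int64(266), np.int64(278)) (np.float64(178.6846846846847), np.float64(139.1081081081081), 111, np.int64(133), np.int64(145)) (array([0.6021, 0.2043, 0.1885]), [np.float64(0.4852175828831347), np.float64(0.31645203293959634)])
mould 2.3873015873015873
bowl 2.7430555555555554
```

With the same mask, the knob is at z = 0.1885 m, so the pin is fully down (about 0.1890 expected). The mould and bowl look unchanged, and the hanger's fin is at its home position and upright. I'll hand in.

```bash
python3 - <<'E'
from rig import job_done,sense
print(sense()["clock"],sense()["wrist_force"]);print(job_done())
E
```

```text
23.225 [-0.26684154  0.48586423  0.05260251]
the job is handed in; nothing more can be done
None
```

I pulled the pin up, hung the roller head on the rail and slid it home against the end stop. Then I let go, pushed the pin down, backed away and handed in at 23.2 s; no verdict is reported.

- **Pin up:** the knob measured about 0.220 m high after the pull, so the pin was at roughly 30 mm.
- **Trolley home:** sliding stopped at an estimated 60.5 mm along the rail (home is 60), with about 6–10 N against the stop. After release, the fin top was about 1 px from its predicted home position in the scene picture. It looked upright by eye; I did not measure the angle.
- **Pin down:** pressing stopped firmly at 16 N with the fingertips at 0.198 m, which matches the pin fully down. The two-view knob height afterwards was 0.1885 m (0.189 expected).
- **Mould and bowl:** both looked unchanged between the first and last scene pictures.
- **Robot clear:** the gripper was well away from everything, with wrist force about 0.5 N.

One check disagreed at first: the first final knob reading gave 0.195 m, because the colour window had probably picked up bowl shadow. Repeating it with the same mask as at the start gave the 0.1885 m above.

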